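# Try the lid of a plate incubator, free its catch if it holds, and hold it open

### The arm

A 6-joint arm with a two-finger parallel gripper is mounted at the origin on a cart in front of the work surface, level with it; the furniture and walls round the work are solid. World frame = base frame: x ahead of the robot, y to its left, z up, the work surface at z = 0. Lengths are in m, angles in rad, forces in N, time in s.
With the tool pointing down it reaches from about 0.4 to 0.925 m from the base axis. Payload 12.5 kg.
Tool frame: the origin (TCP) lies midway between the tips of the shut fingers; the grasp point (between the pads) lies 19 mm behind it; z points along the fingers, y is the direction in which the jaws open and shut (so a half turn about z gives the same grasp; the last joint's range is limited). The gripper opens to 95 mm and grips with 3 to 60 N. Pads are 20 mm wide; open, the fingers measure 119 mm over their backs; the gripper's body (75 mm by 180 mm) begins 59 mm behind the grasp point.
Start: joints at [-1.421, 0.491, 1.559, -0, 1.092, -0.106], TCP at [0.158, -0.605, 0.215] pointing down, gripper open.
Joint ranges: [-3.1, 3.1], [-0.84, 2.19], [0.05, 2.79], [-1.13, 4.28], [0.06, 2.93], [-2.69, 2.69]. Speed limits (rad/s): [2.22, 2.22, 2.79, 3.14, 3.14, 3.14].

### API

Orientations are given as a 3x3 rotation matrix whose columns are the frame's x, y, z axes.
In Python, from rig import ctrl gives the robot as it stands.
- The arm moves only by the tool arm_command, never from a script. Its argument "commands" is a list of rows, each an object with "angular": the turn, a rotation vector about the world's x, y, z in degrees, a list of three; "dp": the shift along the world's x, y, z in cm, a list of three; "gripper": the opening, from -1 (shut) to 1 (fully open). A call has 1 to 12 rows; each row is the pose to reach, as a shift and turn from the pose commanded when the call began; what a row does not reach only later rows make up. A row lasts 1/12 s, in which the tool goes at most 41.7 mm and 7.16 degrees, less where a joint would pass 70% of its speed; a pose out of reach is approached as far as the arm can. A call with a gripper value outside its range is refused whole. The fingers move at their own pace and stop on an object; "squeeze" is the grip in N (left out, the last holds). Time passes only in rows, so rows that repeat a pose let the fingers close. It gives the time, the measured TCP pose, the force and the opening at its end, in the units of the state.
- ctrl.sense(): the state, without advancing time (a new reading comes with each control period).
- ctrl.get_image(name): name is "scene" or "side" or "wrist"; returns the picture (480x640x3 uint8, red, green, blue); there is no depth.
- ctrl.get_calibration(name): a dict with "fx", "fy", "cx", "cy" (pixels), "k1" (the pictures are not rectified: a ray, as slopes to the right and down, at radius r is drawn at 1 + k1 r^2 times it, then the intrinsics apply), "origin" and "rotation" of the camera in the world; the wrist camera has in their place "mount" (4x4, takes a point from camera to tool coordinates, whose origin is the TCP and whose axes are the flange's). Camera axes: x right, y down, z forward; pixel columns grow to the right and rows downward; lengths in m; the calibration is good to about 2 mm. A picture is of the moment at which its call begins: read the wrist's pose just before it. get_calibration takes no time and is no camera call.
- ctrl.close_job(): hands the job in, once; it reports no verdict.
The state is a dict: "t": time; "q": joint angles; "joint_velocities": joint speeds; "joint_torque": joint torques, N m; "eef_pos": TCP position; "tool_rot": TCP orientation; "ft_force": force on the tool from outside, world axes, zero at the start; "ft_torque": the same for the moment, N m; "width": opening from 0.0 (shut) to 1.0 (fully open).
Only numpy, scipy, OpenCV 4.12 (cv2) and the standard library are available. Lean on these libraries where they do the work, as an engineer would, in place of code of your own. Each camera call takes 0.05 s, during which the arm holds its last target. There are 200 camera calls.

### The job

A colleague needs the plate in the light-tight incubator on the left of the bench. Take the lid's handle and tug it up a little with the wing knob left as it is; if the catch holds the lid, turn the knob anticlockwise to free it, and leave the knob alone until you have tried. Then raise the lid to about 60 degrees (well past 45 degrees, short of upright) and finish while holding it there, for it has no stay and falls shut; leave the tube, vial and timer beside it undisturbed.

Things in the scene. Friction and masses are not known exactly. Their poses are not given: they have to be found in the camera images.
- chamber: plate incubator, fixed on the worktop: white box 190 deep (its x) by 180 wide (its y), grey fascia with a dark display and three keys in front; grey lid, front edge flush with the box front, top 106 above the worktop. Origin: centre of the underside, on the worktop. x points from the front to the hinged rear, y to the left seen from the front, z up. Its yaw varies.
- lid_handle (a point): middle of the lid's steel bow handle: round bar 10 thick, straight for 72, parallel to the box's y; lid shut, it lies 26 in front of the lid's front edge, 20 above the lid's top, 126 above the worktop. Moves with the lid, 219 from the hinge line. Grip from above, closing along the box's x; the bar can turn between the fingers as the lid swings.
- lid_hinge (a point): point on the hinge line of the lid, midway along it, at the rear of the box, 88 mm above the worktop; the hinge line is parallel to the box's y axis.
- knob_grip (a point): grip point of the catch's black wing knob, on its axis, on top of the lid 60 mm behind the front edge; moves with the lid. The wing is 46 long, 12 thick; its top is 9 mm above this point, the lid's top 20 mm below it. At knob value 0 the wing lies along the box's y (take it by closing along the box's x); it turns about the lid's normal.
- lid (a joint): lid angle, rad: 0 shut, grows as the front rises, to 1.75. About 0.45 kg; swings freely, no stay, falls shut from anywhere short of upright. If caught it still has 4 mm play at the catch: it comes up about 0.025 (5 mm at the handle), then stops firmly; a tug of 5 to 10 N at the handle tells. If not caught it just comes on up.
- knob (a joint): wing knob angle, rad: 0 to 0.2 as found, grows anticlockwise from above, stop at 1.57; stays where left, needs 0.06 N m (let the lid down first). It turns a tongue, hidden inside, that passes under a keeper on the front wall. The tongue sits loose on the spindle, up to 1.4 farther anticlockwise than the knob, so the knob does not show if the lid is caught. Beyond 1.0 it is always free.
- tube: 50 ml tube, orange cap, standing on its cap, 33 mm across, 115 high, in front and to the right of the incubator; origin under its centre. A bystander.
- timer: white bench timer 66x66x23 mm to the right of the vial; origin under its centre. A bystander.
- vial: small amber vial with a green cap, 32 mm across, 58 high, between the tube and the timer; origin under its centre. A bystander.

How it is judged:
On the way, in this order (a step that is already met when the one before it is completed fails the run):
1. the lid is tugged up (over 0.012 rad) with the knob still as found (under 0.4 rad) (value of joint lid above 0.012 rad and value of joint knob below 0.4 rad), for 0.1 s.
2. the lid is clear of its catch and raised (over 0.3 rad) (value of joint lid above 0.3 rad), for 0.1 s.
At the end, for the whole second after the job is handed in: The lid stands still (under 0.1 rad/s) at 0.82 to 1.45 rad (47 to 83 degrees), carried by the fingers, which touch it with more than 0.3 N; tube, vial and timer are within 30 mm of where they stood (value of joint lid between 0.82 and 1.45 rad and velocity of joint lid between -0.1 and 0.1 rad/s and contact force between the fingers and lid above 0.3 N and distance of each of tube, vial, timer from where it was at the start of the episode below 0.03 m); the arm keeps its last pose, push and grip.
It fails at once if a bystander is knocked over or shoved away (angle between any of tube, vial's own z axis and vertical above 0.5 rad or distance of any of tube, vial, timer from where it was at the start of the episode above 0.05 m).
It also fails if it takes over 59 s, if anything falls off the work surface, if the arm or the gripper's body presses on something with over 40 N, if the wrist force passes 120 N, or if a joint passes its speed limit or range.

## Working session

There is one attempt and no reset: what is moved stays moved. The work goes in short steps, Python scripts to look and compute and a tool call to move; the robot and the scene stay as the last step left them, time stands still between calls to the robot, and variables do not carry over. Pictures are saved under pics/ and viewed, about 8 in all and at most 12, crops included, and the job is handed in when it is done.

Besides the shell and the picture viewer there is one more tool, called after "Request:" by a JSON object that holds its "fn" and its "kwargs". arm_command: Moves the arm, as the interface text tells. Its arguments: {"type":"object","properties":{"commands":{"type":"array"},"squeeze":{"type":"number"}},"required":["commands"]}

```bash
mkdir -p pics; ls; python3 - <<'E'
from rig import ctrl
import cv2,numpy as np
s=ctrl.sense();print(s)
for n in("scene","side","wrist"):
    c=ctrl.get_calibration(n);print(n,c)
    cv2.imwrite(f"pics/{n}0.png",ctrl.get_image(n)[:,:,::-1])
E
```

```text
pics
{'t': 0.0, 'q': array([-1.42059927e+00,  4.91597385e-01,  1.55944549e+00,  1.80622475e-05,
        1.09170512e+00, -1.05590228e-01]), 'joint_velocities': array([-3.51769576e-04,  3.04779102e-05, -1.42031661e-03, -1.24482235e-03,
       -1.41812218e-03,  6.86388560e-04]), 'joint_torque': array([-4.25364604e-03, -6.12650943e+01, -2.58184147e+01,  6.90574246e-02,
        4.82243439e-02, -9.74830346e-05]), 'eef_pos': array([ 0.15812514, -0.60441589,  0.21403962]), 'tool_rot': array([[ 9.67466526e-01,  2.52999005e-01, -1.57028601e-04],
       [ 2.52999016e-01, -9.67465859e-01,  1.14473034e-03],
       [ 1.37695827e-04, -1.14721637e-03, -9.99999332e-01]]), 'ft_force': array([-0.46094292, -0.04779657, -0.73039947]), 'ft_torque': array([ 0.00997479,  0.00706308, -0.02362735]), 'width': 0.9977054633166575}
scene {'fx': 450.0864099499168, 'fy': 450.0864099499168, 'cx': 315.9807097948496, 'cy': 232.51403934692348, 'k1': -0.003920699096364742, 'origin': array([ 0.4716605 , -0.62532005,  0.92985576]), 'rotation': array([[ 0.98854321, -0.12386148,  0.08625919],
       [-0.15015842, -0.7490064
[... 203 characters left out ...]
'origin': array([ 0.26844191, -1.14122229,  0.62021928]), 'rotation': array([[ 0.97136104, -0.09636943,  0.21718809],
       [-0.23752549, -0.36968782,  0.89828312],
       [-0.00627524, -0.92414493, -0.38199054]])}
wrist {'fx': 357.591103705428, 'fy': 357.591103705428, 'cx': 324.7186651798888, 'cy': 235.94004495182983, 'k1': 0.016376423951146347, 'mount': array([[-7.52798232e-04, -9.65634306e-01, -2.59903484e-01,
         7.45701923e-02],
       [ 9.99999715e-01, -7.43198965e-04, -1.35202499e-04,
         5.35968309e-05],
       [-6.26038291e-05, -2.59903511e-01,  9.65634590e-01,
        -1.69786306e-01],
       [ 0.00000000e+00,  0.00000000e+00,  0.00000000e+00,
         1.00000000e+00]])}
```

View pics/scene0.png

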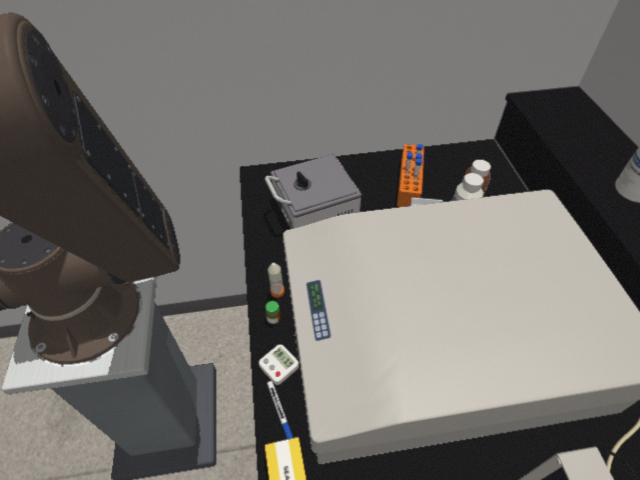

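View pics/side0.png

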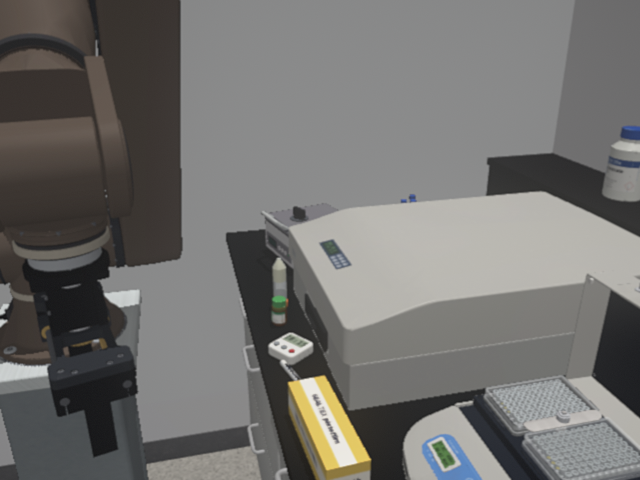

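Scene: the incubator is at about (315,190), with its handle running (268,178)–(290,203) and the knob at (302,180). The tube is at (276,280), the vial at (272,312) and the timer at (279,364). A big instrument sits right of them. Side: handle at about (275,230), knob at (299,212).

```bash
cat > h.py <<'E'
import numpy as np,cv2
from rig import ctrl
def cam(n,s=None):
    c=ctrl.get_calibration(n)
    if n=="wrist":
        M=c["mount"];R=s["tool_rot"]
        return c,s["eef_pos"]+R@M[:3,3],R@M[:3,:3]
    return c,c["origin"],c["rotation"]
def ray(C,u,v):
    c,o,R=C
    d=np.array([(u-c["cx"])/c["fx"],(v-c["cy"])/c["fy"]]);x=d.copy()
    for _ in range(5): x=d/(1+c["k1"]*(x@x))
    r=R@np.array([*x,1]);return o,r/np.linalg.norm(r)
def plane(C,u,v,z):
    o,r=ray(C,u,v);return o+r*(z-o[2])/r[2]
def tri(rays):
    A=sum(np.eye(3)-np.outer(r,r) for o,r in rays);b=sum((np.eye(3)-np.outer(r,r))@o for o,r in rays)
    p=np.linalg.solve(A,b);return p,[np.linalg.norm((np.eye(3)-np.outer(r,r))@(p-o)) for o,r in rays]
E
python3 - <<'E'
from h import *
a=cv2.imread("pics/scene0.png")[140:330,235:375];b=cv2.imread("pics/side0.png")[190:360,220:370]
a=cv2.resize(a,None,fx=3,fy=3,interpolation=2);b=cv2.resize(b,None,fx=2.6,fy=2.6,interpolation=2)
o=np.zeros((600,800,3),np.uint8);o[:a.shape[0],:a.shape[1]]=a;o[:b.shape[0],425:425+b.shape[1]]=b[:, :375]
cv2.imwrite("pics/crop0.png",o)
C=cam("scene")
for n,u,v,z in[("h1",268,178,.126),("h2",290,203,.126),("knob",302,174,.135),("flid",274,178,.106),("rlid",333,158,.106),("rr",359,192,.106),("fr",291,207,.106),("tube",278,292,0.01),("vial",272,306,.058),("timer",279,362,.023)]:print(n,plane(C,u,v,z).round(3))
E
```

```text
h1 [0.467 0.266 0.126]
h2 [0.514 0.165 0.126]
knob [0.556 0.256 0.135]
flid [0.483 0.285 0.106]
rlid [0.654 0.34  0.106]
rr [0.697 0.194 0.106]
fr [0.516 0.17  0.106]
tube [ 0.457 -0.016  0.01 ]
vial [ 0.441 -0.083  0.058]
timer [ 0.442 -0.201  0.023]
```

View pics/crop0.png

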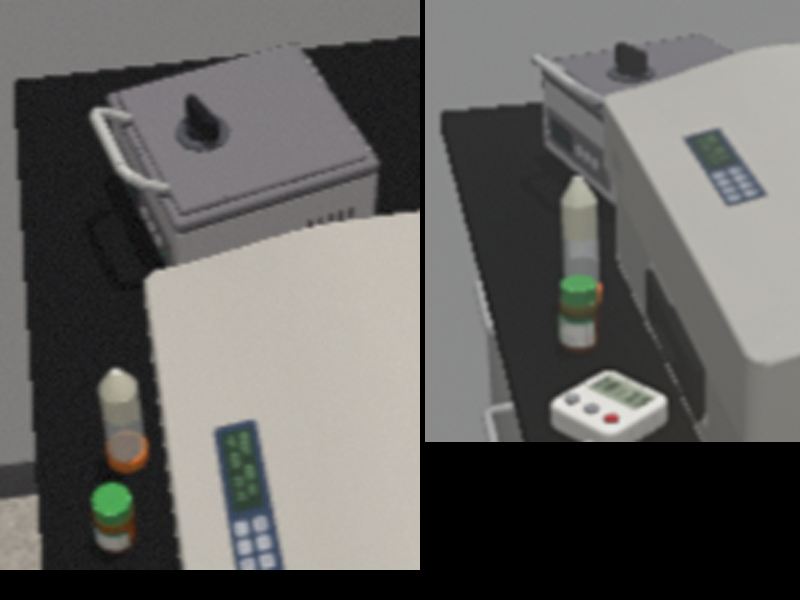

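```bash
python3 - <<'E'
from h import *
A,B=cam("scene"),cam("side")
P={"handle_far":((95,113),(537,62)),"handle_near":((135,184),(597,103)),"knobtop":((190,98),(632,48)),"instr_corner":((150,275),(607,100)),"tubetip":((116,370),(578,178)),"vialtop":((112,495),(578,282))}
for n,(a,b) in P.items():
    p,e=tri([ray(A,a[0]/3+235,a[1]/3+140),ray(B,(b[0]-425)/2.6+220,b[1]/2.6+190)]);print(n,p.round(3),np.round(e,3))
p,e=tri([ray(A,547,193),ray(B,545,193)]);print("instr far",p,e)
E
```

```text
handle_far [0.465 0.272 0.121] [0.002 0.002]
handle_near [0.5   0.187 0.108] [0.011 0.011]
knobtop [0.554 0.263 0.132] [0.007 0.007]
instr_corner [0.491 0.04  0.163] [0.001 0.001]
tubetip [ 0.457 -0.008  0.116] [0.001 0.001]
vialtop [ 0.442 -0.08   0.058] [0.001 0.001]
instr far [1.10250188 0.02633102 0.19828202] [np.float64(0.006817172973283382), np.float64(0.006817172973283382)]
```

Request:
{"fn": "arm_command", "kwargs": {"commands": [{"dp":[0,0,4],"angular":[0,0,0],"gripper":1},{"dp":[0,0,8],"angular":[0,0,0],"gripper":1},{"dp":[0,0,12],"angular":[0,0,0],"gripper":1},{"dp":[0,0,16],"angular":[0,0,0],"gripper":1},{"dp":[0,0,20],"angular":[0,0,0],"gripper":1},{"dp":[2,4,22],"angular":[0,0,7],"gripper":1},{"dp":[5,7,22],"angular":[0,0,14],"gripper":1},{"dp":[8,10,22],"angular":[0,0,21],"gripper":1},{"dp":[10,13,22],"angular":[0,0,28],"gripper":1},{"dp":[12,16,22],"angular":[0,0,35],"gripper":1}]}}

```text
t: 0.98
eef_pos: [0.2792, -0.4428, 0.4345]
tool_rot: [[0.643, 0.766, 0.0], [0.766, -0.643, 0.0], [0.0, -0.0, -1.0]]
ft_force: [0.9, -0.0, -0.3]
width: 1.001
```

Request:
{"fn": "arm_command", "kwargs": {"commands": [{"dp":[3,3,0],"angular":[0,0,5],"gripper":1},{"dp":[6,6,0],"angular":[0,0,10],"gripper":1},{"dp":[9,9,0],"angular":[0,0,15],"gripper":1},{"dp":[12,13,0],"angular":[0,0,20],"gripper":1},{"dp":[14,17,0],"angular":[0,0,25],"gripper":1},{"dp":[16,21,0],"angular":[0,0,30],"gripper":1},{"dp":[17,25,0],"angular":[0,0,35],"gripper":1},{"dp":[18,29,0],"angular":[0,0,40],"gripper":1},{"dp":[19,33,0],"angular":[0,0,45],"gripper":1},{"dp":[20,37,0],"angular":[0,0,50],"gripper":1},{"dp":[20,41,0],"angular":[0,0,54],"gripper":1},{"dp":[20,45,0],"angular":[0,0,57],"gripper":1}]}}

```text
t: 1.98
eef_pos: [0.478, -0.0034, 0.4344]
tool_rot: [[-0.29, 0.957, -0.0], [0.957, 0.29, 0.0], [0.0, -0.0, -1.0]]
ft_force: [2.1, 0.3, 0.2]
width: 1.001
```

Request:
{"fn": "arm_command", "kwargs": {"commands": [{"dp":[0,4,-1],"angular":[0,0,0],"gripper":1},{"dp":[0,8,-4],"angular":[0,0,0],"gripper":1},{"dp":[0,12,-7],"angular":[0,0,0],"gripper":1},{"dp":[0,14,-8],"angular":[0,0,0],"gripper":1},{"dp":[0,14,-8],"angular":[0,0,0],"gripper":1},{"dp":[0,14,-8],"angular":[0,0,0],"gripper":1},{"dp":[0,14,-8],"angular":[0,0,0],"gripper":1}]}}

```text
t: 2.57
eef_pos: [0.4781, 0.1343, 0.355]
tool_rot: [[-0.287, 0.958, 0.0], [0.958, 0.287, -0.0], [-0.0, 0.0, -1.0]]
ft_force: [0.3, -0.2, 0.5]
width: 1.001
```

```bash
python3 - <<'E'
from h import *
import pickle
s=ctrl.sense();im=ctrl.get_image("wrist");pickle.dump((s,im),open("w1.pkl","wb"));print(s["eef_pos"],s["tool_rot"])
cv2.imwrite("pics/w1.png",im[:,:,::-1])
E
```

```text
[0.47813092 0.13434219 0.35503584] [[-2.87228363e-01  9.57862050e-01  4.01328483e-04]
 [ 9.57862100e-01  2.87228439e-01 -1.45832952e-04]
 [-2.54960804e-04  3.42529983e-04 -9.99999909e-01]]
```

View pics/w1.png

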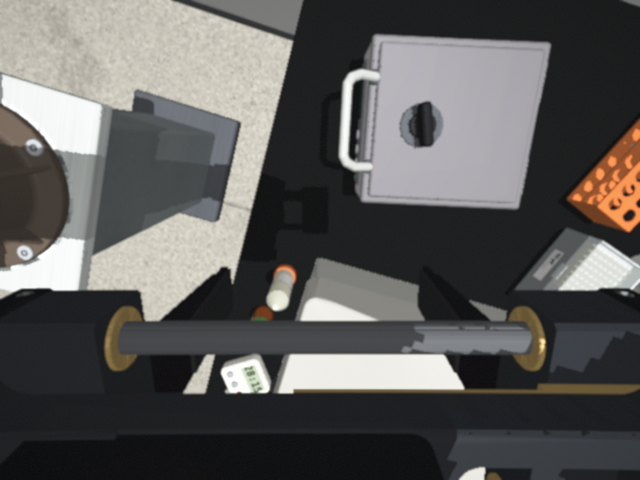

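Wrist view: the handle bar runs (348,80)–(344,160) and the knob wing is at (425,123). The lid's corners are about (375,37), (549,43), (519,208) and (362,200). I'll take a second wrist view for parallax.

Request:
{"fn": "arm_command", "kwargs": {"commands": [{"dp":[0,3,-3],"angular":[0,0,0],"gripper":1},{"dp":[0,6,-6],"angular":[0,0,0],"gripper":1},{"dp":[0,7,-8],"angular":[0,0,0],"gripper":1},{"dp":[0,7,-8],"angular":[0,0,0],"gripper":1},{"dp":[0,7,-8],"angular":[0,0,0],"gripper":1}]}}

```text
t: 3.03
eef_pos: [0.4783, 0.2037, 0.275]
tool_rot: [[-0.286, 0.958, -0.0], [0.958, 0.286, -0.0], [-0.0, -0.001, -1.0]]
ft_force: [0.8, -0.6, 0.2]
width: 1.0
```

```bash
cat >> h.py <<'E'
def handle(im,guess):
    "longest bright-grey bar blob near guess -> minAreaRect of straight part"
    g=im.astype(int);m=((g.min(2)>185)).astype(np.uint8)*255
    m[int(guess[1])+110:]=0;m[:,:int(guess[0]-70)]=0;m[:,int(guess[0]+70):]=0
    n,l,st,ce=cv2.connectedComponentsWithStats(m)
    i=1+np.argmax(st[1:,4]);return (l==i),st[i]
E
python3 - <<'E'
from h import *
import pickle
s=ctrl.sense();im=ctrl.get_image("wrist");pickle.dump((s,im),open("w2.pkl","wb"));print(s["eef_pos"])
s1,i1=pickle.load(open("w1.pkl","rb"))
m,st=handle(i1,(346,120));print("w1",st)
print(i1[120,335:360].tolist())
cv2.imwrite("pics/w2.png",im[:,:,::-1])
E
```

```text
[0.47833845 0.20373883 0.27502605]
w1 [ 340   70   41  100 1067]
[[32, 33, 34], [30, 30, 32], [30, 30, 31], [29, 30, 30], [50, 50, 50], [103, 106, 103], [164, 166, 162], [204, 207, 203], [229, 230, 228], [243, 245, 243], [251, 251, 250], [250, 251, 250], [245, 247, 245], [233, 235, 232], [196, 198, 194], [128, 129, 127], [62, 63, 61], [24, 24, 25], [21, 22, 21], [19, 20, 19], [18, 18, 19], [22, 22, 22], [29, 29, 30], [45, 44, 46], [59, 58, 61]]
```

View pics/w2.png

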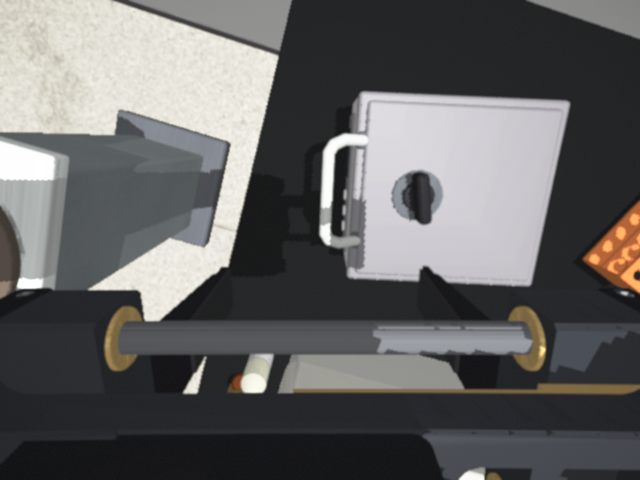

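Second view: the bar runs (330,140)–(326,240), the wing is at (420,198), and the lid is at (355–568, 93–283).

```bash
python3 - <<'E'
from h import *
import pickle
R={k:[] for k in("top","bot","mid","knob")}
for f,g,k in(("w1.pkl",(346,120),(425,123)),("w2.pkl",(328,190),(420,198))):
    s,im=pickle.load(open(f,"rb"));C=cam("wrist",s)
    m,st=handle(im,g);r0,r1=st[1],st[1]+st[3]-1
    L=(r1-r0)
    # bar centre line over the middle rows
    rows=np.arange(int(r0+.25*L),int(r0+.75*L));
    g_=im.mean(2);cs=[]
    for r in rows:
        w=np.clip(g_[r,st[0]-4:st[0]+18]-80,0,None);cs.append((w*np.arange(st[0]-4,st[0]+18)).sum()/w.sum())
    a,b=np.polyfit(rows,cs,1);rm=(r0+r1)/2
    for n,v in(("top",r0+.2*L),("bot",r1-.2*L),("mid",rm)):R[n].append(ray(C,a*v+b,v))
    gg=im.max(2)[k[1]-40:k[1]+40,k[0]-30:k[0]+30]<60
    n,l,S,ce=cv2.connectedComponentsWithStats(gg.astype(np.uint8));i=1+np.argmax(S[1:,4]);c=ce[i]+[k[0]-30,k[1]-40]
    pts=np.argwhere(l==i)[:,::-1].astype(np.float32);print(f,"rows",r0,r1,"slope",a,"knob",c,S[i],cv2.minAreaRect(pts))
    R["knob"].append(ray(C,*c))
for n in R:
    p,e=tri(R[n]);print(n,p.round(4),np.round(e,4));R[n]=p
d=R["top"]-R["bot"];print("len .6:",np.linalg.norm(d),"yaw",np.degrees(np.arctan2(-d[0],d[1])))
s=pickle.load(open("w2.pkl","rb"))[0];C=cam("wrist",s)
c=[plane(C,u,v,.106)[:2] for u,v in((358,93),(568,101),(531,285),(347,277))]
print(np.round(c,3));
for i in range(4):
    v=c[(i+1)%4]-c[i];print(np.linalg.norm(v),np.degrees(np.arctan2(v[1],v[0])))
E
```

```text
w1.pkl rows 70 169 slope -0.054346096116753645 knob [423.11716621 124.51362398] [ 14  20  25  43 734] ((26.0, 41.0), (42.0, 24.0), 90.0)
w2.pkl rows 102 277 slope -0.06336813818892084 knob [418.36563877 197.64023495] [ 18  15  24  50 681] ((29.70323944091797, 39.56483840942383), (49.4382438659668, 22.32211685180664), 87.1375961303711)
top [ 0.467   0.2787 -0.0188] [0.0025 0.0025]
bot [0.4789 0.2014 0.1825] [0.0007 0.0007]
mid [0.4741 0.2315 0.1107] [0.0004 0.0004]
knob [0.5552 0.2496 0.1218] [0.0003 0.0003]
len .6: 0.21594313637781787 yaw 8.718001808121372
[[0.476 0.32 ]
 [0.655 0.366]
 [0.7   0.197]
 [0.519 0.152]]
0.18545231263786768 14.29994987268623
0.17488415321194303 -75.31629583032955
0.18650280957733323 -165.97568971107304
0.17398304636104797 104.34045185934735
```

The w2 blob merged with the lid, so I'll restrict it to the bar's own columns.

```bash
python3 - <<'E'
from h import *
import pickle
R={k:[] for k in("top","bot","mid")};Cs=[]
for f,(x0,x1,y0,y1) in(("w1.pkl",(336,356,60,180)),("w2.pkl",(316,340,120,265))):
    s,im=pickle.load(open(f,"rb"));C=cam("wrist",s);Cs.append(C)
    g=im.min(2).astype(float)[y0:y1,x0:x1]
    n,l,S,ce=cv2.connectedComponentsWithStats((g>140).astype(np.uint8));i=1+np.argmax(S[1:,4])
    r0,r1=S[i][1],S[i][1]+S[i][3]-1;L=r1-r0
    rows=np.arange(int(r0+.25*L),int(r0+.75*L));w=np.clip(g[rows]-90,0,None)
    a,b=np.polyfit(rows,(w*np.arange(x1-x0)).sum(1)/w.sum(1),1)
    print(f,r0+y0,r1+y0,"slope",a,"col mid",a*(r0+r1)/2+b+x0)
    for nme,v in(("top",r0+.2*L),("bot",r1-.2*L),("mid",(r0+r1)/2)):R[nme].append(ray(C,a*v+b+x0,v+y0))
for n in R:
    p,e=tri(R[n]);print(n,p.round(4),np.round(e,4))
    for o,r in R[n]: print("   at .126",(o+r*(.126-o[2])/r[2]).round(4))
E
```

```text
w1.pkl 71 170 slope -0.060465436692188866 col mid 345.238360261444
w2.pkl 136 246 slope -0.05532764732787127 col mid 326.6087624977952
top [0.467  0.2595 0.1139] [0.0003 0.0003]
   at .126 [0.467  0.2579 0.126 ]
   at .126 [0.4664 0.2601 0.126 ]
bot [0.4816 0.1996 0.1124] [0.0005 0.0005]
   at .126 [0.4814 0.1997 0.126 ]
   at .126 [0.4802 0.2026 0.126 ]
mid [0.4741 0.2303 0.1127] [0.0004 0.0004]
   at .126 [0.474  0.2295 0.126 ]
   at .126 [0.4731 0.232  0.126 ]
```

Bar middle (0.4735, 0.231), yaw about 14.3°. The lid corners agree, but my triangulated height is about 13 mm low for both bar and knob. That is the calibration error over a short baseline, and the scene/side pair gave 0.121. I'll go above the bar with the jaws part-open.

Request:
{"fn": "arm_command", "kwargs": {"commands": [{"dp":[-0.5,2.7,-2],"angular":[0,0,-2.3],"gripper":-0.5},{"dp":[-0.5,2.7,-5],"angular":[0,0,-2.3],"gripper":-0.5},{"dp":[-0.5,2.7,-8],"angular":[0,0,-2.3],"gripper":-0.5},{"dp":[-0.5,2.7,-11],"angular":[0,0,-2.3],"gripper":-0.5},{"dp":[-0.5,2.7,-13],"angular":[0,0,-2.3],"gripper":-0.5},{"dp":[-0.5,2.7,-13],"angular":[0,0,-2.3],"gripper":-0.5},{"dp":[-0.5,2.7,-13],"angular":[0,0,-2.3],"gripper":-0.5},{"dp":[-0.5,2.7,-13],"angular":[0,0,-2.3],"gripper":-0.5}]}}

```text
t: 3.75
eef_pos: [0.4744, 0.2312, 0.1469]
tool_rot: [[-0.247, 0.969, 0.003], [0.969, 0.247, 0.001], [0.0, 0.003, -1.0]]
ft_force: [0.7, -0.3, 0.5]
width: 0.495
```

```bash
python3 - <<'E'
from h import *
s=ctrl.sense();print(s["eef_pos"],s["width"],s["ft_force"])
a=ctrl.get_image("scene")[140:240,235:375];b=ctrl.get_image("side")[170:280,220:370];w=ctrl.get_image("wrist")
f=lambda i,k:cv2.resize(i,None,fx=k,fy=k,interpolation=2)
o=np.zeros((600,800,3),np.uint8);a=f(a,2.8);b=f(b,2.6);w=cv2.resize(w,(400,300))
o[:280,:392]=a;o[:286,400:790]=b;o[300:,:400]=w
cv2.imwrite("pics/c3.png",o[:,:,::-1])
E
```

```text
[0.47438931 0.23122097 0.14689333] 0.4952001967760582 [ 0.74672056 -0.2779241   0.49297297]
```

View pics/c3.png

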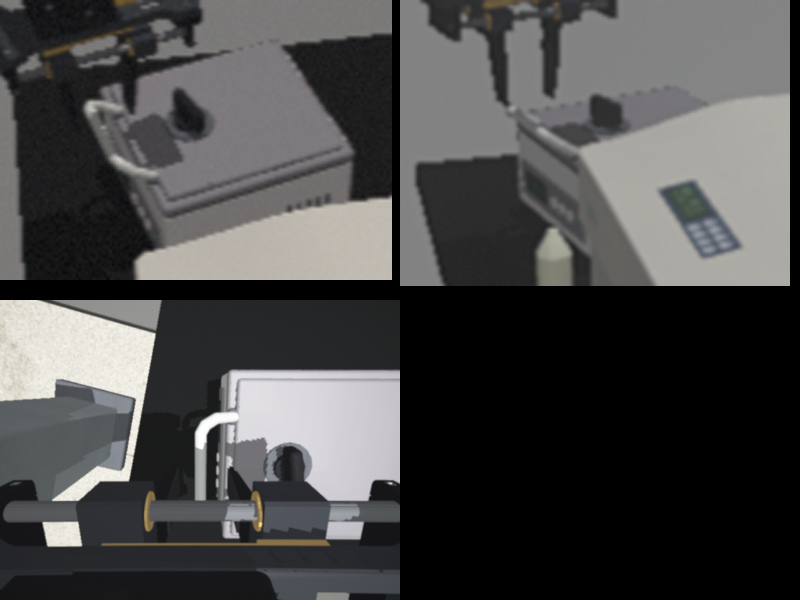

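The tips are above the bar, and in the wrist inset the bar (column ~201) lies centred between the fingers (~205). The fingers were still closing. I'll finish part-closing, then descend.

Request:
{"fn": "arm_command", "kwargs": {"commands": [{"dp":[-0.1,0,0],"angular":[0,0,0],"gripper":-0.5},{"dp":[-0.1,0,0],"angular":[0,0,0],"gripper":-0.5},{"dp":[-0.1,0,0],"angular":[0,0,0],"gripper":-0.5},{"dp":[-0.1,0,0],"angular":[0,0,0],"gripper":-0.5},{"dp":[-0.1,0,0],"angular":[0,0,0],"gripper":-0.5},{"dp":[-0.1,0,0],"angular":[0,0,0],"gripper":-0.5}]}}

```text
t: 4.4
eef_pos: [0.472, 0.2316, 0.1446]
tool_rot: [[-0.248, 0.969, -0.0], [0.969, 0.248, -0.0], [-0.0, -0.0, -1.0]]
ft_force: [-0.3, -0.0, 0.5]
width: 0.252
```

Request:
{"fn": "arm_command", "kwargs": {"commands": [{"dp":[0,0,-0.7],"angular":[0,0,0],"gripper":-0.5},{"dp":[0,0,-1.4],"angular":[0,0,0],"gripper":-0.5},{"dp":[0,0,-2.1],"angular":[0,0,0],"gripper":-0.5},{"dp":[0,0,-2.8],"angular":[0,0,0],"gripper":-0.5},{"dp":[0,0,-3.5],"angular":[0,0,0],"gripper":-0.5},{"dp":[0,0,-3.5],"angular":[0,0,0],"gripper":-0.5}]}}

```text
t: 4.9
eef_pos: [0.4714, 0.2313, 0.108]
tool_rot: [[-0.248, 0.969, -0.002], [0.969, 0.248, -0.001], [-0.0, -0.002, -1.0]]
ft_force: [0.0, -0.4, -0.5]
width: 0.247
```

Request:
{"fn": "arm_command", "kwargs": {"commands": [{"dp":[0,0,0],"angular":[0,0,0],"gripper":-1},{"dp":[0,0,0],"angular":[0,0,0],"gripper":-1},{"dp":[0,0,0],"angular":[0,0,0],"gripper":-1},{"dp":[0,0,0],"angular":[0,0,0],"gripper":-1},{"dp":[0,0,0],"angular":[0,0,0],"gripper":-1},{"dp":[0,0,0],"angular":[0,0,0],"gripper":-1}], "squeeze": 25}}

```text
t: 5.4
eef_pos: [0.4717, 0.2314, 0.1098]
tool_rot: [[-0.248, 0.969, -0.0], [0.969, 0.248, -0.0], [-0.0, -0.0, -1.0]]
ft_force: [-3.5, -0.5, 2.6]
width: 0.104
```

The jaws stopped at 9.9 mm, so the bar is held. Now the tug.

Request:
{"fn": "arm_command", "kwargs": {"commands": [{"dp":[0,0,0.2],"angular":[0,0,0],"gripper":-1},{"dp":[0,0,0.4],"angular":[0,0,0],"gripper":-1},{"dp":[0,0,0.5],"angular":[0,0,0],"gripper":-1},{"dp":[0,0,0.5],"angular":[0,0,0],"gripper":-1},{"dp":[0,0,0.5],"angular":[0,0,0],"gripper":-1}]}}

```text
t: 5.82
eef_pos: [0.4725, 0.2317, 0.1148]
tool_rot: [[-0.248, 0.969, 0.001], [0.969, 0.248, 0.0], [0.0, 0.001, -1.0]]
ft_force: [2.0, 0.9, -3.8]
width: 0.097
```

Request:
{"fn": "arm_command", "kwargs": {"commands": [{"dp":[0,0,0.2],"angular":[0,0,0],"gripper":-1},{"dp":[0,0,0.3],"angular":[0,0,0],"gripper":-1},{"dp":[0,0,0.4],"angular":[0,0,0],"gripper":-1},{"dp":[0,0,0.4],"angular":[0,0,0],"gripper":-1}]}}

```text
t: 6.15
eef_pos: [0.473, 0.2317, 0.1175]
tool_rot: [[-0.248, 0.969, 0.001], [0.969, 0.248, 0.0], [0.0, 0.001, -1.0]]
ft_force: [11.2, 4.0, -25.5]
width: 0.095
```

The force jumped to 25 N within 3 mm, so the catch holds the lid. I'll lower it, release, rise and look at the knob.

Request:
{"fn": "arm_command", "kwargs": {"commands": [{"dp":[0,0,-0.4],"angular":[0,0,0],"gripper":-1},{"dp":[0,0,-0.8],"angular":[0,0,0],"gripper":-1},{"dp":[0,0,-0.9],"angular":[0,0,0],"gripper":-1},{"dp":[0,0,-0.9],"angular":[0,0,0],"gripper":-0.5},{"dp":[0,0,-0.9],"angular":[0,0,0],"gripper":-0.5},{"dp":[0,0,-0.9],"angular":[0,0,0],"gripper":-0.5},{"dp":[0,0,-0.9],"angular":[0,0,0],"gripper":-0.5},{"dp":[0,0,-0.9],"angular":[0,0,0],"gripper":-0.5}]}}

```text
t: 6.82
eef_pos: [0.472, 0.2315, 0.1097]
tool_rot: [[-0.248, 0.969, 0.0], [0.969, 0.248, 0.0], [0.0, 0.0, -1.0]]
ft_force: [-0.3, 0.5, -0.2]
width: 0.247
```

Request:
{"fn": "arm_command", "kwargs": {"commands": [{"dp":[0,0,1],"angular":[0,0,0],"gripper":-0.5},{"dp":[0,0,3],"angular":[0,0,0],"gripper":-0.2},{"dp":[0,0,6],"angular":[0,0,0],"gripper":0},{"dp":[3,-2,8],"angular":[0,0,0],"gripper":0},{"dp":[6,-4,10],"angular":[0,0,0],"gripper":0},{"dp":[7.5,-5,12],"angular":[0,0,0],"gripper":0},{"dp":[7.5,-5,12],"angular":[0,0,0],"gripper":0},{"dp":[7.5,-5,12],"angular":[0,0,0],"gripper":0},{"dp":[7.5,-5,12],"angular":[0,0,0],"gripper":0}]}}

```text
t: 7.57
eef_pos: [0.5459, 0.1817, 0.2292]
tool_rot: [[-0.248, 0.969, -0.001], [0.969, 0.248, -0.0], [0.0, -0.001, -1.0]]
ft_force: [-0.2, 0.8, -0.0]
width: 0.501
```

```bash
python3 - <<'E'
from h import *
import pickle
s=ctrl.sense();im=ctrl.get_image("wrist");pickle.dump((s,im),open("w4.pkl","wb"));print(s["eef_pos"],s["width"],s["ft_force"])
cv2.imwrite("pics/w4.png",im[:,:,::-1])
E
```

```text
[0.54594904 0.18167173 0.22917355] 0.5013623323193569 [-0.18571663  0.8327112  -0.00314682]
```

View pics/w4.png

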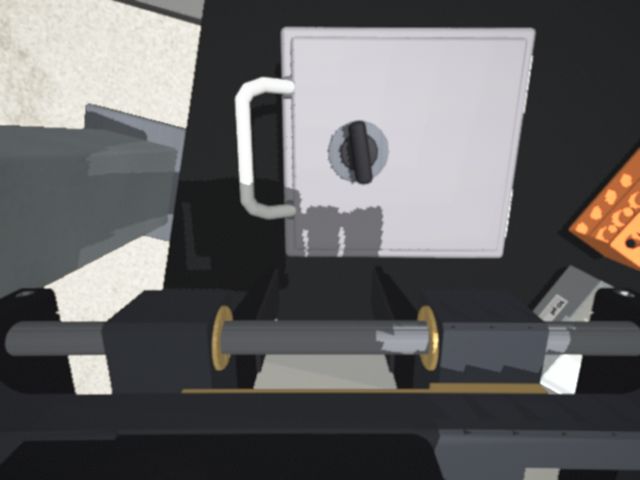

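The wing runs (357,122)–(364,183), centre (360.5,152.5), leaning slightly anticlockwise. The lid is shut and looks normal.

```bash
python3 - <<'E'
from h import *
import pickle
s,im=pickle.load(open("w4.pkl","rb"));C=cam("wrist",s)
a,b=[plane(C,u,v,.135) for u,v in((357,122),(364,183))];print(a,b,(a+b)/2,np.linalg.norm(a-b),np.degrees(np.arctan2(-(a-b)[0],(a-b)[1])))
s2,_=pickle.load(open("w2.pkl","rb"));s1,_=pickle.load(open("w1.pkl","rb"))
print(tri([ray(C,360.5,152.5),ray(cam("wrist",s2),421,199)]),tri([ray(C,360.5,152.5),ray(cam("scene"),190/3+235,98/3+140)]))
for u,v in((421,174),(427,222)):print(plane(cam("wrist",s2),u,v,.135))
yb=np.array([-.247,.969]);xb=np.array([.969,.247]);h=np.array([.472,.2315])
print("predicted axis from handle",h+xb*.086)
c=[plane(C,u,v,.106)[:2] for u,v in((283,29),(534,30),(501,256),(287,255))];print(np.round(c,3))
E
```

```text
[0.54830635 0.26984963 0.135     ] [0.56482717 0.23004557 0.135     ] [0.55656676 0.2499476  0.135     ] 0.043096411236186204 22.541072605893195
(array([0.55738276, 0.24971588, 0.12324695]), [np.float64(0.0006063963407791733), np.float64(0.0006063963407791393)]) (array([0.5507173 , 0.2504788 , 0.14661458]), [np.float64(0.004465742135962666), np.float64(0.004465742135962635)])
[0.54597241 0.27026812 0.135     ]
[0.5659397  0.23229585 0.135     ]
predicted axis from handle [0.555334 0.252742]
[[0.48  0.32 ]
 [0.658 0.364]
 [0.7   0.196]
 [0.521 0.152]]
```

Knob axis about (0.556, 0.2505). The wing is at 22.5° against the box's 14.3°, so the knob reads about 0.14 rad, as found.

Request:
{"fn": "arm_command", "kwargs": {"commands": [{"dp":[0.5,3,-1],"angular":[0,0,5],"gripper":-0.1},{"dp":[1,6.9,-3],"angular":[0,0,8.2],"gripper":-0.1},{"dp":[1,6.9,-6],"angular":[0,0,8.2],"gripper":-0.1},{"dp":[1,6.9,-8],"angular":[0,0,8.2],"gripper":-0.1},{"dp":[1,6.9,-8],"angular":[0,0,8.2],"gripper":-0.1},{"dp":[1,6.9,-8],"angular":[0,0,8.2],"gripper":-0.1}]}}

```text
t: 8.12
eef_pos: [0.5558, 0.2509, 0.1488]
tool_rot: [[-0.385, 0.923, -0.003], [0.923, 0.385, -0.001], [0.0, -0.003, -1.0]]
ft_force: [0.0, -0.0, 0.3]
width: 0.447
```

Request:
{"fn": "arm_command", "kwargs": {"commands": [{"dp":[0,0,-1],"angular":[0,0,0],"gripper":-0.1},{"dp":[0,0,-2],"angular":[0,0,0],"gripper":-0.1},{"dp":[0,0,-3],"angular":[0,0,0],"gripper":-0.1},{"dp":[0,0,-3.6],"angular":[0,0,0],"gripper":-0.1},{"dp":[0,0,-3.6],"angular":[0,0,0],"gripper":-0.1},{"dp":[0,0,-3.6],"angular":[0,0,0],"gripper":-0.1}]}}

```text
t: 8.62
eef_pos: [0.557, 0.2504, 0.1134]
tool_rot: [[-0.383, 0.924, -0.0], [0.924, 0.383, -0.0], [0.0, -0.0, -1.0]]
ft_force: [0.7, -0.7, -0.2]
width: 0.448
```

Request:
{"fn": "arm_command", "kwargs": {"commands": [{"dp":[0,0,0],"angular":[0,0,0],"gripper":-1},{"dp":[0,0,0],"angular":[0,0,0],"gripper":-1},{"dp":[0,0,0],"angular":[0,0,0],"gripper":-1},{"dp":[0,0,0],"angular":[0,0,0],"gripper":-1},{"dp":[0,0,0],"angular":[0,0,0],"gripper":-1},{"dp":[0,0,0],"angular":[0,0,0],"gripper":-1},{"dp":[0,0,0],"angular":[0,0,0],"gripper":-1},{"dp":[0,0,0],"angular":[0,0,0],"gripper":-1}], "squeeze": 15}}

```text
t: 9.28
eef_pos: [0.5558, 0.2501, 0.1139]
tool_rot: [[-0.384, 0.923, -0.002], [0.923, 0.384, -0.001], [-0.0, -0.003, -1.0]]
ft_force: [-5.2, -2.8, 3.3]
width: 0.295
```

The jaws stopped at 28 mm, not 12. They are on the round hub below the wing. I'll open, rise 8 mm and close again.

Request:
{"fn": "arm_command", "kwargs": {"commands": [{"dp":[0,0,0],"angular":[0,0,0],"gripper":-0.2},{"dp":[0,0,0],"angular":[0,0,0],"gripper":-0.2},{"dp":[0,0,0.5],"angular":[0,0,0],"gripper":-0.2},{"dp":[0,0,0.8],"angular":[0,0,0],"gripper":-1},{"dp":[0,0,0.8],"angular":[0,0,0],"gripper":-1},{"dp":[0,0,0.8],"angular":[0,0,0],"gripper":-1},{"dp":[0,0,0.8],"angular":[0,0,0],"gripper":-1},{"dp":[0,0,0.8],"angular":[0,0,0],"gripper":-1},{"dp":[0,0,0.8],"angular":[0,0,0],"gripper":-1},{"dp":[0,0,0.8],"angular":[0,0,0],"gripper":-1},{"dp":[0,0,0.8],"angular":[0,0,0],"gripper":-1},{"dp":[0,0,0.8],"angular":[0,0,0],"gripper":-1}]}}

```text
t: 10.28
eef_pos: [0.5557, 0.2501, 0.1216]
tool_rot: [[-0.384, 0.923, -0.003], [0.923, 0.384, -0.001], [0.0, -0.003, -1.0]]
ft_force: [-6.7, -2.1, 6.1]
width: 0.119
```

11.3 mm, so the wing is held. Turn it anticlockwise by 66°.

Request:
{"fn": "arm_command", "kwargs": {"commands": [{"dp":[0,0,0],"angular":[0,0,6],"gripper":-1},{"dp":[0,0,0],"angular":[0,0,12],"gripper":-1},{"dp":[0,0,0],"angular":[0,0,18],"gripper":-1},{"dp":[0,0,0],"angular":[0,0,24],"gripper":-1},{"dp":[0,0,0],"angular":[0,0,30],"gripper":-1},{"dp":[0,0,0],"angular":[0,0,36],"gripper":-1},{"dp":[0,0,0],"angular":[0,0,42],"gripper":-1},{"dp":[0,0,0],"angular":[0,0,48],"gripper":-1},{"dp":[0,0,0],"angular":[0,0,54],"gripper":-1},{"dp":[0,0,0],"angular":[0,0,60],"gripper":-1},{"dp":[0,0,0],"angular":[0,0,66],"gripper":-1},{"dp":[0,0,0],"angular":[0,0,66],"gripper":-1}]}}

```text
t: 11.28
eef_pos: [0.5556, 0.25, 0.1216]
tool_rot: [[-1.0, 0.018, -0.003], [0.018, 1.0, -0.001], [0.003, -0.001, -1.0]]
ft_force: [-6.6, -3.1, 5.1]
width: 0.126
```

The knob should be at about 1.30 rad. Release, rise and check.

Request:
{"fn": "arm_command", "kwargs": {"commands": [{"dp":[0,0,0],"angular":[0,0,0],"gripper":-0.4},{"dp":[0,0,0],"angular":[0,0,0],"gripper":-0.4},{"dp":[0,0,0],"angular":[0,0,0],"gripper":-0.4},{"dp":[0,0,0],"angular":[0,0,0],"gripper":-0.4},{"dp":[0,0,3],"angular":[0,0,0],"gripper":-0.5},{"dp":[-2,0,6],"angular":[0,0,-7],"gripper":-0.5},{"dp":[-5,-1,8],"angular":[0,0,-14],"gripper":-0.5},{"dp":[-7.5,-2,8],"angular":[0,0,-21],"gripper":-0.5},{"dp":[-8.3,-2,8],"angular":[0,0,-28],"gripper":-0.5},{"dp":[-8.3,-2,8],"angular":[0,0,-35],"gripper":-0.5},{"dp":[-8.3,-2,8],"angular":[0,0,-42],"gripper":-0.5},{"dp":[-8.3,-2,8],"angular":[0,0,-49],"gripper":-0.5}]}}

```text
t: 12.28
eef_pos: [0.474, 0.2306, 0.2019]
tool_rot: [[-0.632, 0.775, 0.001], [0.775, 0.632, 0.0], [-0.0, 0.001, -1.0]]
ft_force: [0.3, -0.4, 0.1]
width: 0.25
```

Request:
{"fn": "arm_command", "kwargs": {"commands": [{"dp":[0,-2,0],"angular":[0,0,-7],"gripper":-0.5},{"dp":[0,-4,0],"angular":[0,0,-14],"gripper":-0.5},{"dp":[0,-5,0],"angular":[0,0,-21],"gripper":-0.5},{"dp":[0,-5,0],"angular":[0,0,-25.5],"gripper":-0.5},{"dp":[0,-5,0],"angular":[0,0,-25.5],"gripper":-0.5},{"dp":[0,-5,0],"angular":[0,0,-25.5],"gripper":-0.5}]}}

```text
t: 12.78
eef_pos: [0.4741, 0.1805, 0.2017]
tool_rot: [[-0.245, 0.969, 0.0], [0.969, 0.245, 0.0], [0.0, 0.0, -1.0]]
ft_force: [-1.2, -0.2, 0.3]
width: 0.252
```

```bash
python3 - <<'E'
from h import *
import pickle
s=ctrl.sense();im=ctrl.get_image("wrist");pickle.dump((s,im),open("w5.pkl","wb"));print(s["eef_pos"],s["width"],s["tool_rot"][:,1])
cv2.imwrite("pics/w5.png",im[:,:,::-1])
E
```

```text
[0.47413855 0.1805398  0.20170846] 0.25238290180123946 [9.69477159e-01 2.45181363e-01 3.70752360e-04]
```

View pics/w5.png

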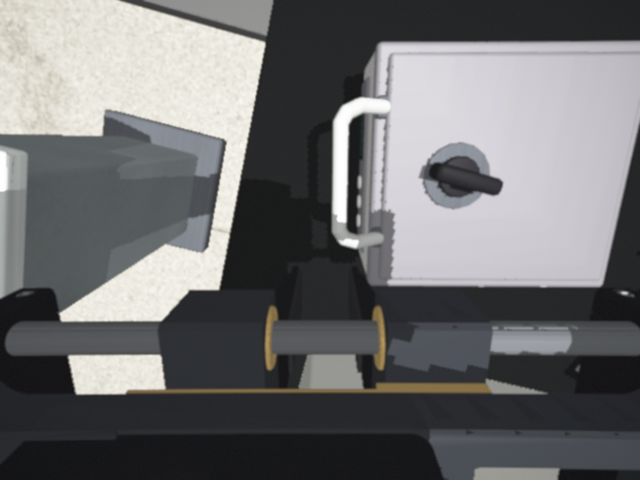

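The wing has turned to (432,172)–(500,187), about 75°, and the handle bar at (340,175) is unmoved. I'll regrip the handle.

Request:
{"fn": "arm_command", "kwargs": {"commands": [{"dp":[-0.2,3,-1],"angular":[0,0,0],"gripper":-0.5},{"dp":[-0.2,5.1,-3],"angular":[0,0,0],"gripper":-0.5},{"dp":[-0.2,5.1,-5.3],"angular":[0,0,0],"gripper":-0.5},{"dp":[-0.2,5.1,-5.3],"angular":[0,0,0],"gripper":-0.5},{"dp":[-0.2,5.1,-7],"angular":[0,0,0],"gripper":-0.5},{"dp":[-0.2,5.1,-8.3],"angular":[0,0,0],"gripper":-0.5},{"dp":[-0.2,5.1,-9.3],"angular":[0,0,0],"gripper":-0.5},{"dp":[-0.2,5.1,-9.3],"angular":[0,0,0],"gripper":-0.5}]}}

```text
t: 13.5
eef_pos: [0.4716, 0.2312, 0.1077]
tool_rot: [[-0.244, 0.97, -0.002], [0.97, 0.244, -0.001], [-0.0, -0.002, -1.0]]
ft_force: [-0.5, -0.4, -0.4]
width: 0.248
```

Request:
{"fn": "arm_command", "kwargs": {"commands": [{"dp":[0,0,0],"angular":[0,0,0],"gripper":-1},{"dp":[0,0,0],"angular":[0,0,0],"gripper":-1},{"dp":[0,0,0],"angular":[0,0,0],"gripper":-1},{"dp":[0,0,0],"angular":[0,0,0],"gripper":-1},{"dp":[0,0,0],"angular":[0,0,0],"gripper":-1},{"dp":[0,0,0],"angular":[0,0,0],"gripper":-1}], "squeeze": 25}}

```text
t: 14.0
eef_pos: [0.4717, 0.2314, 0.1095]
tool_rot: [[-0.243, 0.97, -0.0], [0.97, 0.243, -0.0], [-0.0, -0.0, -1.0]]
ft_force: [-3.9, -1.3, 6.2]
width: 0.095
```

Request:
{"fn": "arm_command", "kwargs": {"commands": [{"dp":[0.05,0,0.3],"angular":[0,0,0],"gripper":-1},{"dp":[0.1,0,0.6],"angular":[0,0,0],"gripper":-1},{"dp":[0.18,0.05,0.94],"angular":[0,0,0],"gripper":-1},{"dp":[0.18,0.05,0.94],"angular":[0,0,0],"gripper":-1}]}}

```text
t: 14.33
eef_pos: [0.4734, 0.2318, 0.1186]
tool_rot: [[-0.243, 0.97, -0.001], [0.97, 0.243, -0.001], [-0.0, -0.001, -1.0]]
ft_force: [-4.4, -1.6, -2.9]
width: 0.101
```

It came up 9 mm with only 3 N of load, so the lid is free. Continue along the arc.

Request:
{"fn": "arm_command", "kwargs": {"commands": [{"dp":[0.23,0.05,0.93],"angular":[0,0,0],"gripper":-1},{"dp":[0.48,0.12,1.85],"angular":[0,0,0],"gripper":-1},{"dp":[0.78,0.19,2.75],"angular":[0,0,0],"gripper":-1},{"dp":[1.12,0.28,3.64],"angular":[0,0,0],"gripper":-1},{"dp":[1.49,0.37,4.51],"angular":[0,0,0],"gripper":-1},{"dp":[1.89,0.48,5.37],"angular":[0,0,0],"gripper":-1},{"dp":[2.34,0.59,6.21],"angular":[0,0,0],"gripper":-1},{"dp":[2.82,0.72,7.03],"angular":[0,0,0],"gripper":-1},{"dp":[3.34,0.85,7.82],"angular":[0,0,0],"gripper":-1},{"dp":[3.89,0.99,8.59],"angular":[0,0,0],"gripper":-1},{"dp":[4.46,1.13,9.34],"angular":[0,0,0],"gripper":-1},{"dp":[4.46,1.13,9.34],"angular":[0,0,0],"gripper":-1}]}}

```text
t: 15.33
eef_pos: [0.5179, 0.2429, 0.2143]
tool_rot: [[-0.243, 0.97, -0.001], [0.97, 0.243, -0.001], [-0.001, -0.001, -1.0]]
ft_force: [-13.4, -6.3, 8.6]
width: 0.094
```

The load is about 15 N, radially outward, so I'm roughly 1 mm inside the arc. I'll trim that on the rest.

Request:
{"fn": "arm_command", "kwargs": {"commands": [{"dp":[0.54,0.14,0.79],"angular":[0,0,0],"gripper":-1},{"dp":[1.18,0.3,1.48],"angular":[0,0,0],"gripper":-1},{"dp":[1.85,0.47,2.14],"angular":[0,0,0],"gripper":-1},{"dp":[2.55,0.65,2.78],"angular":[0,0,0],"gripper":-1},{"dp":[3.28,0.84,3.37],"angular":[0,0,0],"gripper":-1},{"dp":[4.03,1.03,3.94],"angular":[0,0,0],"gripper":-1},{"dp":[4.8,1.22,4.47],"angular":[0,0,0],"gripper":-1},{"dp":[5.6,1.43,4.98],"angular":[0,0,0],"gripper":-1},{"dp":[6.42,1.64,5.44],"angular":[0,0,0],"gripper":-1},{"dp":[7.26,1.85,5.86],"angular":[0,0,0],"gripper":-1},{"dp":[8.1,2.07,6.24],"angular":[0,0,0],"gripper":-1},{"dp":[8.97,2.29,6.59],"angular":[0,0,0],"gripper":-1}]}}

```text
t: 16.33
eef_pos: [0.6088, 0.2656, 0.2798]
tool_rot: [[-0.243, 0.97, 0.002], [0.97, 0.243, -0.001], [-0.001, 0.002, -1.0]]
ft_force: [-2.4, -4.5, 1.9]
width: 0.099
```

Request:
{"fn": "arm_command", "kwargs": {"commands": [{"dp":[0,0,0],"angular":[0,0,0],"gripper":-1},{"dp":[0,0,0],"angular":[0,0,0],"gripper":-1},{"dp":[0,0,0],"angular":[0,0,0],"gripper":-1},{"dp":[0,0,0],"angular":[0,0,0],"gripper":-1},{"dp":[0,0,0],"angular":[0,0,0],"gripper":-1},{"dp":[0,0,0],"angular":[0,0,0],"gripper":-1}]}}

```text
t: 16.83
eef_pos: [0.6085, 0.2655, 0.2796]
tool_rot: [[-0.243, 0.97, 0.003], [0.97, 0.243, -0.0], [-0.001, 0.003, -1.0]]
ft_force: [-2.8, -4.3, 5.7]
width: 0.097
```

```bash
python3 - <<'E'
from h import *
s=ctrl.sense();print(s["t"],s["eef_pos"],s["width"],s["ft_force"],np.abs(s["joint_velocities"]).max())
bar=s["eef_pos"]+[0,0,.019];h=np.array([.4717+.969*.216,.2314+.247*.216,.088]);d=bar-h;x=-(d[0]*.969+d[1]*.247)
print("lid angle",np.degrees(np.arctan2(d[2],x))-10,"radius",np.hypot(x,d[2]))
a=ctrl.get_image("scene");b=ctrl.get_image("side")
o=np.hstack([a[130:390,225:425],b[130:390,200:400]]);o=cv2.resize(o,(800,520),interpolation=2)
cv2.imwrite("pics/fin.png",o[:,:,::-1])
E
```

```text
16.8333 [0.60854245 0.26550636 0.27959243] 0.09651424701918837 [-2.79036728 -4.33497076  5.67423034] 0.0010867417991070538
lid angle 60.404749964344234 radius 0.22353860787611016
```

View pics/fin.png

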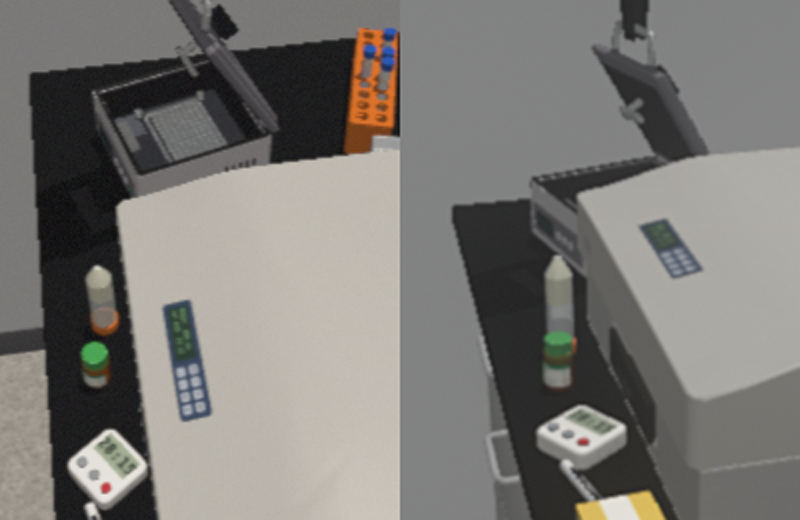

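The lid stands open at about 60° with the handle in the jaws and the plate visible. The tube, vial and timer stand where they were. Handing in.

```bash
python3 -c "
from rig import ctrl
print(ctrl.close_job());s=ctrl.sense();print(s['t'],s['eef_pos'],s['width'],s['ft_force'])"
```

```text
the job is handed in; nothing more can be done
None
the job is handed in; nothing more can be done
```

The lid is open and held at about 60°, and the job is handed in. No verdict was given.

- **Tug:** I gripped the handle and pulled up with the knob as found, at about 0.14 rad. The lid stopped after about 5–8 mm with 25 N of pull, more than the suggested 5–10 N, so the catch was holding.
- **Knob:** I let the lid down and turned the knob anticlockwise to about 1.3 rad. My first grip on it landed on the round hub, with the jaws stopped at 28 mm. I let go, rose 8 mm and took the wing properly at 11 mm.
- **Lid:** I took the handle again and the lid came up freely, with about 3 N of load. I raised it along its arc.

**Last checks (t = 16.8 s):**
- The lid angle works out at 60.4° from the tool position.
- The arm was still.
- The jaws were on the bar at about 9–10 mm.
- The wrist force was under 8 N.
- By eye, the tube, vial and timer were upright where they stood. I did not measure them again.

**Disagreements:**
- My two-view heights from the wrist camera came out about 13 mm low for both the handle and the knob. I used the stated heights, which the grips bore out.
- The handle's distance from the hinge came out at 223.5 mm against the stated 219 mm. A radial load of about 15 N had shown up halfway along the arc, and I trimmed it out.

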